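# Return the stray jar to its place under the low riser

## Robot

A 7-joint arm with a two-finger parallel gripper is mounted at the origin on the work surface. World frame = base frame: x ahead of the robot, y to its left, z up, the work surface at z = 0. Lengths are in m, angles in rad, forces in N, time in s.
With the tool pointing down it reaches from about 0.4 to 0.85 m from the base axis. Payload 4.5 kg.
Tool frame: the origin (TCP) lies at the very end of the fingers, on their centre line; the grasp point (between the pads) lies 19 mm behind it; z points along the fingers, y is the line along which they close (so a half turn about z gives the same grasp; the last joint's range is limited). The gripper opens to 88 mm and grips with 3 to 60 N. Pads are 18 mm wide; open, the fingers measure 123 mm over their backs; the gripper's body (75 mm by 187 mm) begins 45 mm behind the grasp point.
Start: joints at [1.251, 0.689, -0.195, 1.565, 0.157, 0.902, -0.215], TCP at [0.217, -0.586, 0.239] pointing down, gripper open.
Joint ranges: [-3.01, 3.01], [-0.46, 2.08], [-1.47, 1.51], [0.13, 2.56], [-1, 4.14], [0.04, 2.09], [-2.66, 2.66]. Speed limits (rad/s): [2.57, 2.57, 3.14, 3.14, 3.14, 3.14, 3.14].

## Interface

Orientations are given as a rotation vector (axis times angle).
In Python, from bench import arm, viewer gives the robot as it stands.
- The arm moves only by the tool send_rows, never from a script. Its argument "rows" is a list of rows, each an object of numbers: "tx", "ty", "tz": the shift along the tool's x, y, z normalised to -1 to 1, where 1 is 25 mm; "ax", "ay", "az": the turn, a rotation vector about the tool's x, y, z normalised to -1 to 1, where 1 is 0.12 rad. A call has 1 to 20 rows; each row shifts and turns the commanded pose from where the row before left it, along the tool's axes as they then stand; what a row does not reach is not made up. A row lasts 1/10 s, in which the tool goes at most 50 mm and 8.59 degrees, less where a joint would pass 70% of its speed; a pose out of reach is approached as far as the arm can. A call with a number of a shift or a turn outside -1 to 1 is refused whole. A call with a gripper value outside its range is refused whole. "claw" is the opening, from -1 (shut) to 1 (fully open), set as the call begins (left out, the last holds). The fingers move at their own pace and stop on an object; "squeeze" is the grip in N (left out, the last holds). Time passes only in rows, so rows that do not move let the fingers close. It gives the time, the measured TCP pose, the force, the opening and the grip force at its end, in the units of the state.
- arm.state(): the state, without advancing time (a new reading comes with each control period).
- viewer.camera(name): name is "side" or "top" or "wrist"; returns a dict with "frame" (384x512x3 uint8, red, green, blue), "fx", "fy", "cx", "cy" (pixels), "pose" (4x4, takes a point from camera to world coordinates); the wrist camera has in their place "T_tool_cam" (4x4, takes a point from camera to tool coordinates, whose origin is the TCP and whose axes are the flange's). Camera axes: x right, y down, z forward; pixel columns grow to the right and rows downward; lengths in m; the calibration is good to about 2 mm. A picture is of the moment at which its call begins: read the wrist's pose just before it. There is no depth.
- arm.sign_off(): hands the job in; it is judged then, once.
The state is a dict: "t": time; "q": joint angles; "joint_velocities": joint speeds; "effort": joint torques, N m; "tcp_pos": TCP position; "eef_rot": TCP orientation; "ft_force": force on the tool from outside, world axes, zero at the start; "wrist_torque": the same for the moment, N m; "gripper_width": opening from 0.0 (shut) to 1.0 (fully open); "grip_force": force on a finger pad.
Only numpy, scipy, OpenCV 4.12 (cv2) and the standard library are available. Lean on these libraries where they do the work, as an engineer would, in place of code of your own. Each camera call takes 0.05 s, during which the arm holds its last target. There are 200 camera calls.

## Task

One amber jar has been left out on the bench in front of the low riser. With your fingertips push it gently over the bench, upright all the way, into the empty place in the row under the riser, until it stands midway between its two neighbours with its front level with the riser's front face, then draw back clear. Do not pinch, lift or tip the jar, and leave the other jars in the row and the dropper bottle where they stand.

Things in the scene. Friction and masses are not known exactly. Their poses are not given: they have to be found in the camera images.
- jar: the stray jar, loose, 0.08-0.17 kg: dark amber glass cylinder 46 mm diameter to 41 mm height, then white ribbed cap 42 mm diameter, 62 mm tall in all. Origin at the centre of its underside, z up. It starts upright on the bench (z = 0), its centre 65 to 85 mm in front of the riser's front face. Slides under 2 N, stops when no longer pushed; pushed low it stays upright, pushed at the cap it can tip and catch the front rail
- riser: low riser fixed to the bench: 10 mm square stainless tube frame, clear deck, 150 mm deep (x) by 284 mm wide (y) by 78 mm tall, open at front and back. Clear height under the rails 68 mm (6 mm above a jar). Origin at the centre of its footprint on the bench; front face at x = -75 mm, looking along -x roughly to the robot (yaw within 0.3 rad). Legs at the four corners only
- deck (a point): point on top of the riser's deck (z = 78 mm), at the middle of its front edge; axes as the riser's. Nothing stands on the front of the deck; three amber bottles 105 mm tall, 44 mm diameter, are fixed on its rear, their fronts 98 mm behind the front face
- gap (a point): the empty place, second from the left in a row of four at 64 mm pitch: point on the bench (z = 0) under the riser where the centre of the jar's underside belongs, 23 mm behind the riser's front face. Axes as the riser's: x goes in under it, y along the row to the left. A jar there has about 18 mm free on each side. The stray jar starts up to 105 mm left or 87 mm right of it
- jar_left: a 60 ml amber jar just like jar (46 mm diameter, 62 mm tall, white cap), loose, standing in the row under the riser with its front 0 to 4 mm behind the riser's front face; origin at the centre of its underside, z up; left neighbour of the empty place (64 mm along the riser's +y)
- jar_right: a 60 ml amber jar just like jar (46 mm diameter, 62 mm tall, white cap), loose, standing in the row under the riser with its front 0 to 4 mm behind the riser's front face; origin at the centre of its underside, z up; right neighbour of the empty place (64 mm along the riser's -y)
- jar_end: a 60 ml amber jar just like jar (46 mm diameter, 62 mm tall, white cap), loose, standing in the row under the riser with its front 0 to 4 mm behind the riser's front face; origin at the centre of its underside, z up; rightmost jar of the row (128 mm along the riser's -y from the empty place)
- dropper: a 30 ml amber dropper bottle, loose, 33 mm diameter, 101 mm tall with its black rubber bulb, standing on the bench to the right, in front of the right-hand end of the riser; origin at the centre of its underside
Things that resemble listed ones, but are neither listed nor needed, are in the scene too. Leave any red or yellow look-alike of the dropper alone.

How it is judged:
By the outcome, as a careful person would: the job done as asked, in the order asked, and still so for the second after the job is handed in, with the robot touching nothing.
It also fails if it takes over 54 s, if anything falls off the work surface, if the arm or the gripper's body presses on something with over 40 N, if the wrist force passes 120 N, or if a joint passes its speed limit or range.

## Working session

There is one attempt and no reset: what is moved stays moved. The work goes in short steps, Python scripts to look and compute and a tool call to move; the robot and the scene stay as the last step left them, time stands still between calls to the robot, and variables do not carry over. Pictures are saved under pics/ and viewed, at most 10 in all, crops included, and the job is handed in when it is done.

Besides the shell and the picture viewer there is one more tool, called as name(argument=value, ...), one argument or row to a line, values as JSON. send_rows: Moves the arm, as the interface text tells. Scaled input: -1 to 1 covers 25 mm each way for a shift and 0.12 rad each way for a turn. Its arguments: {"type":"object","properties":{"rows":{"type":"array"},"claw":{"type":"number"},"squeeze":{"type":"number"}},"required":["rows"]}

```bash
mkdir -p pics; python3 - <<'E'
from bench import arm, viewer
import cv2,numpy as np,pickle
s=arm.state();print({k:np.round(s[k],3) for k in('t','tcp_pos','eef_rot','gripper_width','ft_force')})
d={}
for n in('top','side'):
    c=viewer.camera(n);d[n]=c
    print(n,c['fx'],c['fy'],c['cx'],c['cy'],np.round(c['pose'],3).tolist())
    cv2.imwrite(f'pics/{n}0.png',cv2.resize(c['frame'][:,:,::-1],(800,600),interpolation=cv2.INTER_CUBIC))
pickle.dump(d,open('c0.pkl','wb'))
E
```

```text
{'t': np.float64(0.0), 'tcp_pos': array([ 0.216, -0.586,  0.238]), 'eef_rot': array([-3.091e+00, -5.530e-01,  1.000e-03]), 'gripper_width': np.float64(1.003), 'ft_force': array([ 0.555,  0.757, -0.062])}
top 407.9022565941783 407.9022565941783 256.1466911741119 189.71335108811374 [[-0.015, -0.994, 0.109, 0.531], [-1.0, 0.016, 0.004, -0.051], [-0.006, -0.109, -0.994, 0.898], [0.0, 0.0, 0.0, 1.0]]
side 413.84800481462133 413.84800481462133 250.3620548072593 189.5756022861459 [[-0.802, -0.405, 0.44, 0.269], [-0.597, 0.519, -0.612, 0.41], [0.019, -0.753, -0.658, 0.579], [0.0, 0.0, 0.0, 1.0]]
```

View pics/top0.png

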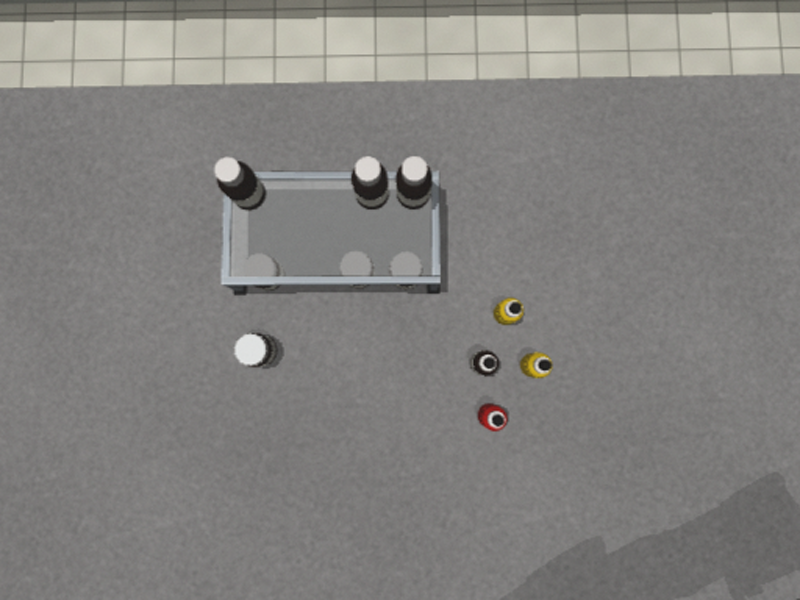

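View pics/side0.png

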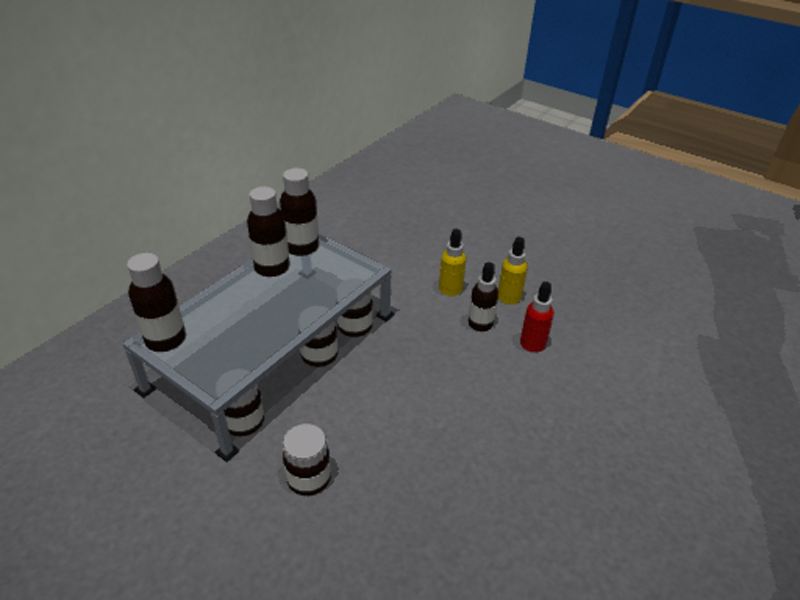

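Top view: riser front rail runs (222,281) to (440,281), with row jars at (262,268), (356,265) and (405,265), so the empty place is near (308,267). The only loose jar with a white cap in front is at (251,350), and in the side view at (306,445). That is the stray jar. The black dropper is at (486,363), with look-alikes in yellow at (509,311) and (537,364), and red at (492,417). I'll enlarge to confirm.

```bash
python3 - <<'E'
import cv2,pickle
d=pickle.load(open('c0.pkl','rb'))
f=d['top']['frame'][150:245,135:290,::-1]
cv2.imwrite('pics/topcrop.png',cv2.resize(f,None,fx=5,fy=5,interpolation=cv2.INTER_CUBIC))
f=d['side']['frame'][170:320,70:270,::-1]
cv2.imwrite('pics/sidecrop.png',cv2.resize(f,None,fx=4,fy=4,interpolation=cv2.INTER_CUBIC))
E
```

```text
(no output)
```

View pics/topcrop.png

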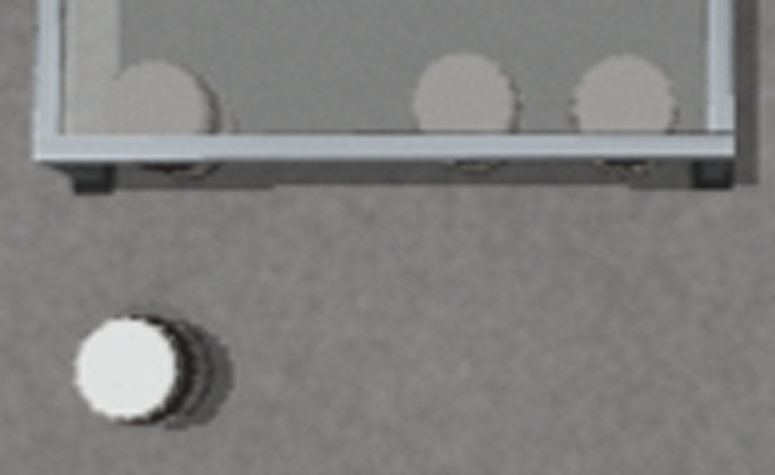

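View pics/sidecrop.png

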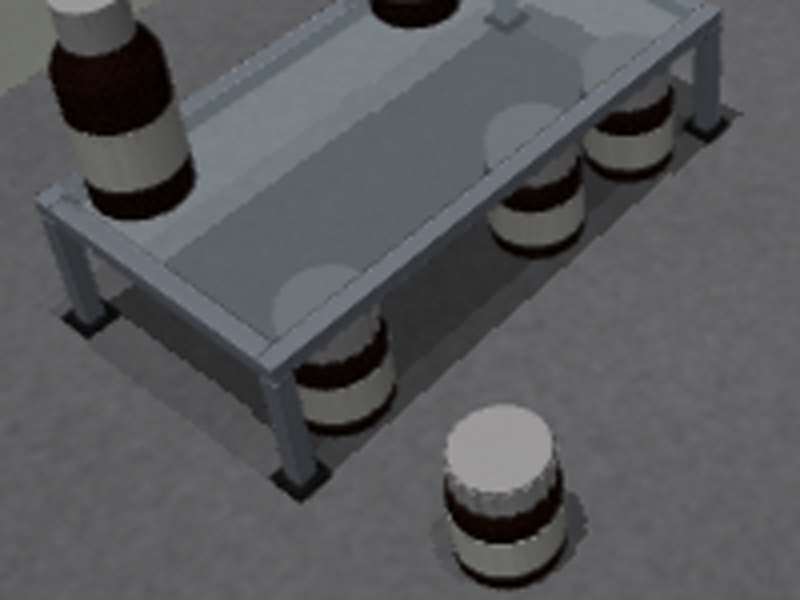

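Confirmed in the crops: the stray jar's cap is at top crop (127,368) and side crop (500,448), with nothing else like it in front. The row caps are at about (162,113), (467,106) and (625,106). The rail's front top edge runs (34,161) to (733,161).

```bash
cat > h.py <<'E'
import numpy as np,pickle
def ray(c,u,v,z,T=None):
    T=c['pose'] if T is None else T
    d=T[:3,:3]@np.array([(u-c['cx'])/c['fx'],(v-c['cy'])/c['fy'],1]);o=T[:3,3]
    return (o+d*(z-o[2])/d[2])
def proj(c,p,T=None):
    T=c['pose'] if T is None else T
    q=T[:3,:3].T@(np.asarray(p)-T[:3,3]);return np.array([c['fx']*q[0]/q[2]+c['cx'],c['fy']*q[1]/q[2]+c['cy']])
E
python3 - <<'E'
from h import *
d=pickle.load(open('c0.pkl','rb'));t=d['top'];s=d['side']
T=lambda x,y,z:ray(t,135+(x-2)/5,150+(y-2)/5,z)
S=lambda x,y,z:ray(s,70+(x-1.5)/4,170+(y-1.5)/4,z)
np.set_printoptions(precision=4,suppress=True)
j=T(127,368,.062);print('jar',j,S(500,448,.062))
L=T(162,113,.062);R=T(467,106,.062);E=T(625,106,.062)
print(L,R,E,np.linalg.norm((L-R)),np.linalg.norm(R-E)); print('left side',S(329,308,.062),'right',S(533,148,.062), 'end',S(627,80,.062))
a=T(34,161,.078);b=T(733,161,.078);print('rail',a,b,np.linalg.norm(a-b))
print('side rail corner L',S(268,366,.078),'R',S(720,12,.078))
print('rear: ',T(34,161,.078))
for q in ((486,363),(509,311),(537,364),(492,417)):print(ray(t,q[0]*.64-.18,q[1]*.64-.18,.1))
E
```

```text
jar [0.5572 0.1504 0.062 ] [0.5547 0.1503 0.062 ]
[0.6625 0.137  0.062 ] [0.6634 0.0105 0.062 ] [ 0.6624 -0.055   0.062 ] 0.12656083148730982 0.06549792086273226
left side [0.6567 0.1414 0.062 ] right [0.6542 0.0195 0.062 ] end [ 0.6503 -0.0428  0.062 ]
rail [0.6411 0.1853 0.078 ] [ 0.6366 -0.0983  0.078 ] 0.28363322174188743
side rail corner L [0.6416 0.184  0.078 ] R [ 0.6346 -0.0951  0.078 ]
rear:  [0.6411 0.1853 0.078 ]
[ 0.5343 -0.1525  0.1   ]
[ 0.5987 -0.1833  0.1   ]
[ 0.5321 -0.2159  0.1   ]
[ 0.468 -0.158  0.1  ]
```

send_rows(
  rows=[
    {"az": 0.775},
    {"az": 0.775},
    {"az": 0.775},
    {"az": 0.775},
    {"tx": 0.43,"ty": -0.98},
    {"tx": 0.43,"ty": -0.98},
    {"tx": 0.43,"ty": -0.98},
    {"tx": 0.43,"ty": -0.98},
    {"tx": 0.43,"ty": -0.98},
    {"tx": 0.43,"ty": -0.98},
    {"tx": 0.43,"ty": -0.98},
    {"tx": 0.43,"ty": -0.98},
    {"tx": 0.43,"ty": -0.98},
    {"tx": 0.43,"ty": -0.98},
    {"tx": 0.43,"ty": -0.98},
    {"tx": 0.43,"ty": -0.98},
    {"tx": 0.43,"ty": -0.98},
    {"tx": 0.43,"ty": -0.98},
    {"tx": 0.43,"ty": -0.98},
  ],
  claw=1,
)

```text
invalid input at $.rows[0]: expected keys tx, ty, tz, ax, ay, az
```

send_rows(
  rows=[
    {"tx": 0,"ty": 0,"tz": 0,"ax": 0,"ay": 0,"az": 0.775},
    {"tx": 0,"ty": 0,"tz": 0,"ax": 0,"ay": 0,"az": 0.775},
    {"tx": 0,"ty": 0,"tz": 0,"ax": 0,"ay": 0,"az": 0.775},
    {"tx": 0,"ty": 0,"tz": 0,"ax": 0,"ay": 0,"az": 0.775},
    {"tx": 0.43,"ty": -0.98,"tz": 0,"ax": 0,"ay": 0,"az": 0},
    {"tx": 0.43,"ty": -0.98,"tz": 0,"ax": 0,"ay": 0,"az": 0},
    {"tx": 0.43,"ty": -0.98,"tz": 0,"ax": 0,"ay": 0,"az": 0},
    {"tx": 0.43,"ty": -0.98,"tz": 0,"ax": 0,"ay": 0,"az": 0},
    {"tx": 0.43,"ty": -0.98,"tz": 0,"ax": 0,"ay": 0,"az": 0},
    {"tx": 0.43,"ty": -0.98,"tz": 0,"ax": 0,"ay": 0,"az": 0},
    {"tx": 0.43,"ty": -0.98,"tz": 0,"ax": 0,"ay": 0,"az": 0},
    {"tx": 0.43,"ty": -0.98,"tz": 0,"ax": 0,"ay": 0,"az": 0},
    {"tx": 0.43,"ty": -0.98,"tz": 0,"ax": 0,"ay": 0,"az": 0},
    {"tx": 0.43,"ty": -0.98,"tz": 0,"ax": 0,"ay": 0,"az": 0},
    {"tx": 0.43,"ty": -0.98,"tz": 0,"ax": 0,"ay": 0,"az": 0},
    {"tx": 0.43,"ty": -0.98,"tz": 0,"ax": 0,"ay": 0,"az": 0},
    {"tx": 0.43,"ty": -0.98,"tz": 0,"ax": 0,"ay": 0,"az": 0},
    {"tx": 0.43,"ty": -0.98,"tz": 0,"ax": 0,"ay": 0,"az": 0},
  ],
  claw=1,
)

```text
t: 1.9
tcp_pos: [0.3735, -0.245, 0.2386]
eef_rot: [-3.141, 0.028, 0.001]
ft_force: [0.0, -0.2, -0.2]
gripper_width: 0.998
grip_force: 0.0
```

send_rows(
  rows=[
    {"tx": 0.41,"ty": -0.94,"tz": 0,"ax": 0,"ay": 0,"az": 0},
    {"tx": 0.41,"ty": -0.94,"tz": 0,"ax": 0,"ay": 0,"az": 0},
    {"tx": 0.41,"ty": -0.94,"tz": 0,"ax": 0,"ay": 0,"az": 0},
    {"tx": 0.41,"ty": -0.94,"tz": 0,"ax": 0,"ay": 0,"az": 0},
    {"tx": 0.41,"ty": -0.94,"tz": 0,"ax": 0,"ay": 0,"az": 0},
    {"tx": 0.41,"ty": -0.94,"tz": 0,"ax": 0,"ay": 0,"az": 0},
    {"tx": 0.41,"ty": -0.94,"tz": 0,"ax": 0,"ay": 0,"az": 0},
    {"tx": 0.41,"ty": -0.94,"tz": 0,"ax": 0,"ay": 0,"az": 0},
    {"tx": 0.41,"ty": -0.94,"tz": 0,"ax": 0,"ay": 0,"az": 0},
    {"tx": 0.41,"ty": -0.94,"tz": 0,"ax": 0,"ay": 0,"az": 0},
    {"tx": 0.41,"ty": -0.94,"tz": 0,"ax": 0,"ay": 0,"az": 0},
    {"tx": 0.41,"ty": -0.94,"tz": 0,"ax": 0,"ay": 0,"az": 0},
    {"tx": 0.41,"ty": -0.94,"tz": 0,"ax": 0,"ay": 0,"az": 0},
    {"tx": 0.41,"ty": -0.94,"tz": 0,"ax": 0,"ay": 0,"az": 0},
    {"tx": 0.41,"ty": -0.94,"tz": 0,"ax": 0,"ay": 0,"az": 0},
    {"tx": 0.41,"ty": -0.94,"tz": 0,"ax": 0,"ay": 0,"az": 0},
    {"tx": 0.41,"ty": -0.94,"tz": 0,"ax": 0,"ay": 0,"az": 0},
    {"tx": 0,"ty": 0,"tz": 0,"ax": 0,"ay": 0,"az": 0},
  ],
)

```text
t: 3.7
tcp_pos: [0.5554, 0.1549, 0.2382]
eef_rot: [-3.139, 0.02, -0.001]
ft_force: [0.1, 1.3, 1.5]
gripper_width: 0.998
grip_force: 0.0
```

```bash
python3 - <<'E'
from bench import arm, viewer
import cv2,numpy as np,pickle
s=arm.state();c=viewer.camera('wrist');print(np.round(s['tcp_pos'],4),np.round(s['eef_rot'],3),{k:np.round(v,3).tolist() for k,v in c.items() if k!='frame'})
pickle.dump((s,c),open('w1.pkl','wb'))
cv2.imwrite('pics/w1.png',cv2.resize(c['frame'][:,:,::-1],(800,600),interpolation=cv2.INTER_CUBIC))
E
```

```text
[0.5554 0.1549 0.2382] [-3.139e+00  2.000e-02 -1.000e-03] {'fx': 306.447, 'fy': 306.447, 'cx': 256.567, 'cy': 191.487, 'T_tool_cam': [[-0.001, -0.948, -0.319, 0.083], [1.0, -0.001, -0.001, 0.0], [0.0, -0.319, 0.948, -0.147], [0.0, 0.0, 0.0, 1.0]]}
```

View pics/w1.png

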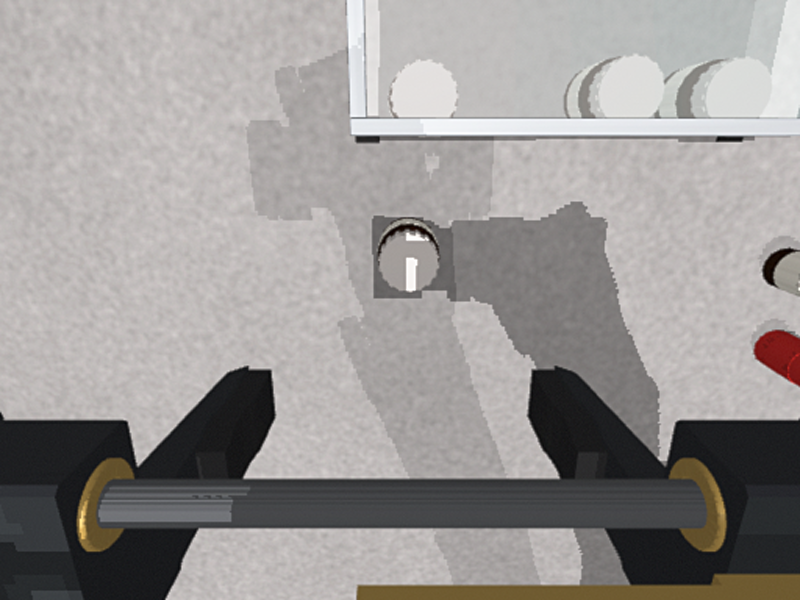

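Wrist view: the stray jar's cap centre is at (409,260), and the left and right row caps are at about (424,94) and (628,88). The rail front edge runs from the corner (350,135) to (800,137). The fingers straddle the jar's column, with pads at x=273 and 529.

```bash
python3 - <<'E'
from h import *
from scipy.spatial.transform import Rotation as Ro
s,c=pickle.load(open('w1.pkl','rb'))
T=np.eye(4);T[:3,:3]=Ro.from_rotvec(s['eef_rot']).as_matrix();T[:3,3]=s['tcp_pos'];print(np.round(T[:3,:3],3))
W=T@c['T_tool_cam']
for n,u,v,z in(('jar',409,260,.062),('L',424,94,.062),('R',628,88,.062),('corner',350,135,.078),('rail',790,137,.078)):print(n,np.round(ray(c,u*.64-.18,v*.64-.18,z,W),4))
E
```

```text
[[ 1.    -0.013  0.001]
 [-0.013 -1.     0.003]
 [ 0.001 -0.003 -1.   ]]
jar [0.5584 0.1498 0.062 ]
L [0.6643 0.1395 0.062 ]
R [0.6659 0.0133 0.062 ]
corner [0.6407 0.1851 0.078 ]
rail [ 0.6358 -0.0815  0.078 ]
```

send_rows(
  rows=[
    {"tx": 0.08,"ty": 0.2,"tz": 0.85,"ax": 0,"ay": 0,"az": 0},
    {"tx": 0,"ty": 0,"tz": 0.85,"ax": 0,"ay": 0,"az": 0.04},
    {"tx": 0,"ty": 0,"tz": 0.85,"ax": 0,"ay": 0,"az": 0},
    {"tx": 0,"ty": 0,"tz": 0.85,"ax": 0,"ay": 0,"az": 0},
    {"tx": 0,"ty": 0,"tz": 0.85,"ax": 0,"ay": 0,"az": 0},
    {"tx": 0,"ty": 0,"tz": 0.85,"ax": 0,"ay": 0,"az": 0},
    {"tx": 0,"ty": 0,"tz": 0.85,"ax": 0,"ay": 0,"az": 0},
    {"tx": 0,"ty": 0,"tz": 0.85,"ax": 0,"ay": 0,"az": 0},
    {"tx": 0,"ty": 0,"tz": 0.8,"ax": 0,"ay": 0,"az": 0},
    {"tx": 0,"ty": 0,"tz": 0.5,"ax": 0,"ay": 0,"az": 0},
    {"tx": 0,"ty": 0,"tz": 0.3,"ax": 0,"ay": 0,"az": 0},
    {"tx": 0,"ty": 0,"tz": 0,"ax": 0,"ay": 0,"az": 0},
  ],
)

```text
t: 4.95
tcp_pos: [0.5562, 0.1444, 0.0282]
eef_rot: [3.141, -0.037, -0.002]
ft_force: [-0.2, -0.3, 0.2]
gripper_width: 1.001
grip_force: 0.0
```

send_rows(
  rows=[
    {"tx": 0,"ty": 0,"tz": 0.25,"ax": 0,"ay": 0,"az": 0},
    {"tx": 0,"ty": 0,"tz": 0.25,"ax": 0,"ay": 0,"az": 0},
    {"tx": 0,"ty": 0.24,"tz": 0,"ax": 0,"ay": 0,"az": 0},
    {"tx": 0,"ty": 0.2,"tz": 0,"ax": 0,"ay": 0,"az": 0},
    {"tx": 0,"ty": 0.2,"tz": 0,"ax": 0,"ay": 0,"az": 0},
    {"tx": 0,"ty": 0.2,"tz": 0,"ax": 0,"ay": 0,"az": 0},
    {"tx": 0,"ty": 0.2,"tz": 0,"ax": 0,"ay": 0,"az": 0},
    {"tx": 0,"ty": 0.2,"tz": 0,"ax": 0,"ay": 0,"az": 0},
    {"tx": 0,"ty": 0.2,"tz": 0,"ax": 0,"ay": 0,"az": 0},
    {"tx": 0,"ty": 0.2,"tz": 0,"ax": 0,"ay": 0,"az": 0},
    {"tx": 0,"ty": 0.2,"tz": 0,"ax": 0,"ay": 0,"az": 0},
    {"tx": 0,"ty": 0.2,"tz": 0,"ax": 0,"ay": 0,"az": 0},
    {"tx": 0,"ty": 0.2,"tz": 0,"ax": 0,"ay": 0,"az": 0},
    {"tx": 0,"ty": 0.2,"tz": 0,"ax": 0,"ay": 0,"az": 0},
    {"tx": 0,"ty": 0.2,"tz": 0,"ax": 0,"ay": 0,"az": 0},
  ],
)

```text
t: 6.45
tcp_pos: [0.5552, 0.0788, 0.0162]
eef_rot: [-3.141, 0.036, -0.0]
ft_force: [-0.9, 2.0, 1.9]
gripper_width: 0.999
grip_force: 1.0
```

send_rows(
  rows=[
    {"tx": 0,"ty": 0.2,"tz": 0,"ax": 0,"ay": 0,"az": 0},
    {"tx": 0,"ty": 0.2,"tz": 0,"ax": 0,"ay": 0,"az": 0},
    {"tx": 0,"ty": 0.2,"tz": 0,"ax": 0,"ay": 0,"az": 0},
    {"tx": 0,"ty": 0.2,"tz": 0,"ax": 0,"ay": 0,"az": 0},
    {"tx": 0,"ty": 0.14,"tz": 0,"ax": 0,"ay": 0,"az": 0},
    {"tx": 0,"ty": 0,"tz": 0,"ax": 0,"ay": 0,"az": 0},
    {"tx": 0,"ty": -0.2,"tz": 0,"ax": 0,"ay": 0,"az": 0},
    {"tx": 0,"ty": -0.4,"tz": 0,"ax": 0,"ay": 0,"az": 0},
    {"tx": -0.3,"ty": -0.2,"tz": 0,"ax": 0,"ay": 0,"az": 0},
    {"tx": -0.6,"ty": 0,"tz": 0,"ax": 0,"ay": 0,"az": 0},
    {"tx": -0.8,"ty": 0,"tz": 0,"ax": 0,"ay": 0,"az": 0},
    {"tx": -0.8,"ty": 0,"tz": 0,"ax": 0,"ay": 0,"az": 0},
    {"tx": 0,"ty": 0,"tz": 0,"ax": 0,"ay": 0,"az": 0},
  ],
)

```text
t: 7.75
tcp_pos: [0.4884, 0.0777, 0.0161]
eef_rot: [3.14, -0.032, -0.009]
ft_force: [-0.5, 0.1, -0.7]
gripper_width: 1.005
grip_force: 0.0
```

```bash
python3 - <<'E'
from bench import arm, viewer
import cv2,numpy as np,pickle
s=arm.state();d={n:viewer.camera(n) for n in('top','side')};pickle.dump((s,d),open('c2.pkl','wb'))
print(s['t'],np.round(s['tcp_pos'],4),np.round(s['eef_rot'],3))
a=cv2.resize(d['top']['frame'][160:260,130:260,::-1],None,fx=3,fy=3,interpolation=cv2.INTER_CUBIC)
b=cv2.resize(d['side']['frame'][190:320,90:220,::-1],None,fx=3,fy=3,interpolation=cv2.INTER_CUBIC)
o=np.zeros((390,790,3),np.uint8);o[:300,:390]=a;o[:,400:]=b
cv2.imwrite('pics/c2.png',o)
E
```

```text
7.75 [0.4884 0.0777 0.0161] [ 3.14  -0.032 -0.009]
```

View pics/c2.png

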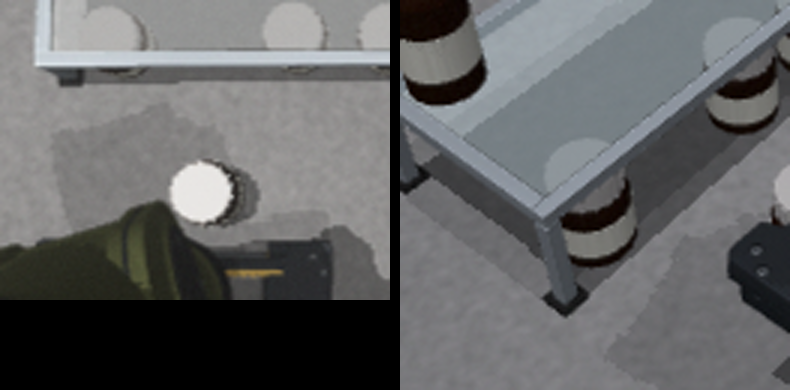

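The jar is upright in front of the gap. Its cap centre is at crop (201,192), and the row caps are unchanged.

```bash
python3 - <<'E'
from h import *
s,d=pickle.load(open('c2.pkl','rb'));t=d['top']
print(ray(t,130+200/3,160+191/3,.062), ray(t,130+(294-1)/3,160+30/3,.062),ray(t,130+(112-1)/3,160+35/3,.062))
E
```

```text
[0.55514466 0.07537277 0.062     ] [0.66510081 0.0111527  0.062     ] [0.66361015 0.13704136 0.062     ]
```

send_rows(
  rows=[
    {"tx": 0,"ty": 0,"tz": 0,"ax": 0,"ay": 0.5,"az": 0},
    {"tx": 0,"ty": 0,"tz": 0,"ax": 0,"ay": 0.5,"az": 0},
    {"tx": 0,"ty": 0,"tz": 0,"ax": 0,"ay": 0.5,"az": 0},
    {"tx": 0,"ty": 0,"tz": 0,"ax": 0,"ay": 0.5,"az": 0},
    {"tx": 0,"ty": 0,"tz": 0,"ax": 0,"ay": 0.5,"az": 0},
    {"tx": 0,"ty": 0,"tz": 0,"ax": 0,"ay": 0,"az": 0},
    {"tx": 0,"ty": 0,"tz": 0,"ax": 0,"ay": 0,"az": 0},
    {"tx": 0,"ty": 0,"tz": 0,"ax": 0,"ay": 0,"az": 0},
  ],
  claw=-0.4,
)

```text
t: 8.65
tcp_pos: [0.5271, 0.0824, 0.0457]
eef_rot: [3.115, -0.037, 0.218]
ft_force: [-0.7, -0.1, -1.5]
gripper_width: 0.309
grip_force: 0.0
```

```bash
python3 - <<'E'
from bench import arm
from scipy.spatial.transform import Rotation as Ro
import numpy as np
s=arm.state();print(s['t'],np.round(s['tcp_pos'],4),s['gripper_width']);print(Ro.from_rotvec(s['eef_rot']).as_matrix().round(3))
E
```

```text
8.65 [0.5271 0.0824 0.0457] 0.30943325477580114
[[ 0.99  -0.025  0.139]
 [-0.023 -1.    -0.02 ]
 [ 0.14   0.017 -0.99 ]]
```

```bash
python3 - <<'E'
from bench import arm, viewer
import cv2,numpy as np,pickle
s=arm.state();d={n:viewer.camera(n) for n in('top','side')};pickle.dump((s,d),open('c3.pkl','wb'))
print(np.round(s['q'],3),np.round(arm.state()['tcp_pos'],4),s['ft_force'])
a=cv2.resize(d['top']['frame'][160:260,130:260,::-1],None,fx=3,fy=3,interpolation=cv2.INTER_CUBIC)
b=cv2.resize(d['side']['frame'][190:320,130:260,::-1],None,fx=3,fy=3,interpolation=cv2.INTER_CUBIC)
o=np.zeros((390,790,3),np.uint8);o[:300,:390]=a;o[:,400:]=b
cv2.imwrite('pics/c3.png',o)
E
```

```text
[-0.298  0.875  0.035  2.107  0.785  0.044 -2.654] [0.527  0.0823 0.0457] [-0.72304149 -0.09038528 -1.45156533]
```

View pics/c3.png

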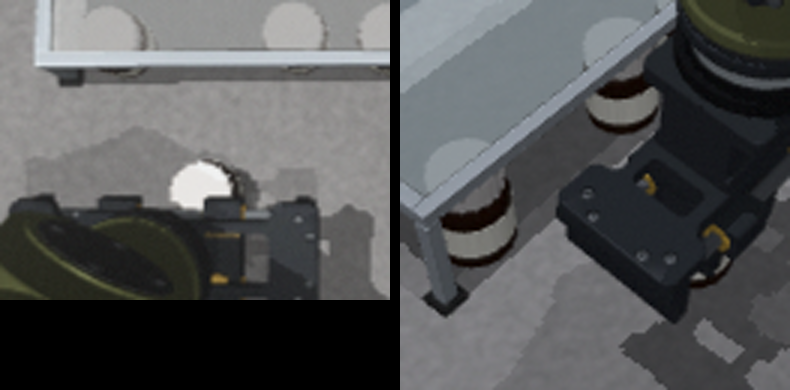

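The jar hasn't moved: its cap centre is still at crop (201,191). The arm ran into its wrist limits (q6 at 0.044, q7 at -2.654), so I'll back off, use less tilt and narrow the fingers.

send_rows(
  rows=[
    {"tx": -0.3,"ty": 0,"tz": 0,"ax": 0,"ay": -0.25,"az": 0},
    {"tx": -0.3,"ty": 0.1,"tz": 0,"ax": 0,"ay": -0.25,"az": 0},
    {"tx": -0.3,"ty": 0.1,"tz": 0,"ax": 0,"ay": -0.25,"az": 0},
    {"tx": -0.3,"ty": 0,"tz": 0,"ax": 0,"ay": -0.25,"az": 0},
    {"tx": 0,"ty": 0,"tz": 0,"ax": 0,"ay": 0,"az": 0},
  ],
  claw=-0.6,
)

```text
t: 9.25
tcp_pos: [0.497, 0.0777, 0.043]
eef_rot: [3.125, -0.04, 0.03]
ft_force: [-0.0, -0.5, -0.1]
gripper_width: 0.199
grip_force: 0.0
```

```bash
cat > st.py <<'E'
from bench import arm
from scipy.spatial.transform import Rotation as Ro
import numpy as np
s=arm.state();print(s['t'],np.round(s['tcp_pos'],4),s['gripper_width'],np.round(s['q'],3));print(Ro.from_rotvec(s['eef_rot']).as_matrix().round(3))
E
python3 st.py
```

```text
9.25 [0.497  0.0777 0.043 ] 0.1991895348352825 [-0.145  0.877 -0.189  2.077  0.744  0.247 -2.59 ]
[[ 0.999 -0.026  0.019]
 [-0.025 -1.    -0.017]
 [ 0.02   0.016 -1.   ]]
```

send_rows(
  rows=[
    {"tx": 0,"ty": 0,"tz": 0.4,"ax": 0,"ay": 0,"az": -0.05},
    {"tx": 0,"ty": 0,"tz": 0.4,"ax": 0,"ay": 0,"az": 0},
    {"tx": 0.3,"ty": 0,"tz": 0,"ax": 0,"ay": 0,"az": 0},
    {"tx": 0.2,"ty": 0,"tz": 0,"ax": 0,"ay": 0,"az": 0},
    {"tx": 0.2,"ty": 0,"tz": 0,"ax": 0,"ay": 0,"az": 0},
    {"tx": 0.2,"ty": 0,"tz": 0,"ax": 0,"ay": 0,"az": 0},
    {"tx": 0.2,"ty": 0,"tz": 0,"ax": 0,"ay": 0,"az": 0},
    {"tx": 0.2,"ty": 0,"tz": 0,"ax": 0,"ay": 0,"az": 0},
    {"tx": 0.2,"ty": 0,"tz": 0,"ax": 0,"ay": 0,"az": 0},
    {"tx": 0,"ty": 0,"tz": 0,"ax": 0,"ay": 0,"az": 0},
  ],
)

```text
t: 10.25
tcp_pos: [0.5362, 0.0773, 0.0242]
eef_rot: [3.125, -0.028, 0.034]
ft_force: [-0.0, 0.3, -0.8]
gripper_width: 0.202
grip_force: 0.0
```

```bash
python3 st.py
```

```text
10.25 [0.5362 0.0773 0.0242] 0.2020294219042758 [-0.102  0.932 -0.234  1.964  0.725  0.317 -2.528]
[[ 1.    -0.018  0.022]
 [-0.018 -1.    -0.017]
 [ 0.022  0.016 -1.   ]]
```

send_rows(
  rows=[
    {"tx": 0.2,"ty": 0,"tz": 0.01,"ax": 0,"ay": 0.08,"az": 0},
    {"tx": 0.2,"ty": 0,"tz": 0.01,"ax": 0,"ay": 0.08,"az": 0},
    {"tx": 0.2,"ty": 0,"tz": 0.01,"ax": 0,"ay": 0.08,"az": 0},
    {"tx": 0.2,"ty": 0,"tz": 0.01,"ax": 0,"ay": 0.08,"az": 0},
    {"tx": 0.2,"ty": 0,"tz": 0.02,"ax": 0,"ay": 0.08,"az": 0},
    {"tx": 0.2,"ty": 0,"tz": 0.02,"ax": 0,"ay": 0.08,"az": 0},
    {"tx": 0.2,"ty": 0,"tz": 0.02,"ax": 0,"ay": 0.08,"az": 0},
    {"tx": 0.2,"ty": 0,"tz": 0.02,"ax": 0,"ay": 0.08,"az": 0},
    {"tx": 0.2,"ty": 0,"tz": 0.02,"ax": 0,"ay": 0.08,"az": 0},
    {"tx": 0.2,"ty": 0,"tz": 0.03,"ax": 0,"ay": 0.08,"az": 0},
    {"tx": 0.2,"ty": 0,"tz": 0.03,"ax": 0,"ay": 0.08,"az": 0},
    {"tx": 0,"ty": 0,"tz": 0,"ax": 0,"ay": 0,"az": 0},
  ],
)

```text
t: 11.45
tcp_pos: [0.5913, 0.0764, 0.023]
eef_rot: [3.117, -0.026, 0.199]
ft_force: [0.2, -0.2, 0.0]
gripper_width: 0.198
grip_force: 0.1
```

```bash
python3 st.py; python3 - <<'E'
from bench import arm, viewer
import cv2,numpy as np,pickle
s=arm.state();d={n:viewer.camera(n) for n in('wrist','top')};pickle.dump((s,d),open('c4.pkl','wb'))
o=np.zeros((384,790,3),np.uint8)
a=cv2.resize(d['top']['frame'][150:250,130:260,::-1],None,fx=3,fy=3,interpolation=cv2.INTER_CUBIC)
b=cv2.resize(d['wrist']['frame'][0:256,126:386,::-1],None,fx=1.5,fy=1.5,interpolation=cv2.INTER_CUBIC)
o[:300,:390]=a;o[:,400:]=b
cv2.imwrite('pics/c4.png',o)
E
```

```text
11.45 [0.5913 0.0764 0.023 ] 0.19817047752044462 [-0.146  0.945 -0.146  1.906  0.764  0.24  -2.551]
[[ 0.992 -0.018  0.127]
 [-0.015 -1.    -0.019]
 [ 0.127  0.017 -0.992]]
```

View pics/c4.png

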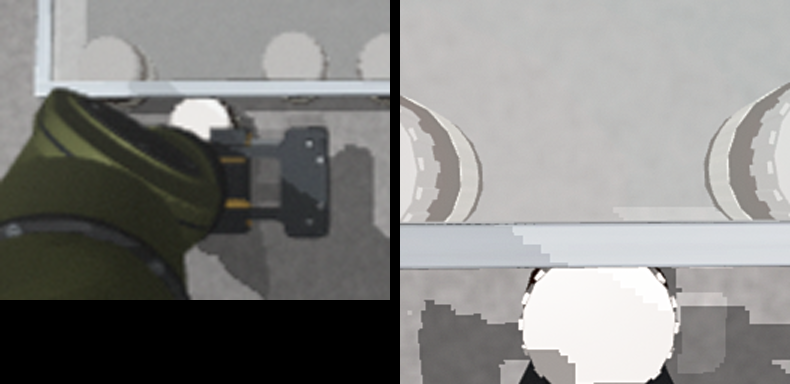

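The jar is nested, upright and about to go under. In the wrist crop its cap spans x 521–677 (centre (599,325)). The neighbours' inner edges are at 481 and 706, and the rail front edge is at row 266.

```bash
python3 - <<'E'
from h import *
from scipy.spatial.transform import Rotation as Ro
s,d=pickle.load(open('c4.pkl','rb'));c=d['wrist']
T=np.eye(4);T[:3,:3]=Ro.from_rotvec(s['eef_rot']).as_matrix();T[:3,3]=s['tcp_pos'];W=T@c['T_tool_cam']
f=lambda x,y,z:np.round(ray(c,126+(x-400)/1.5,y/1.5,z,W),4)
print('jar',f(599,325,.062),'w',f(521,325,.062)-f(677,325,.062))
print('rail',f(420,267,.078),f(600,267,.078),f(780,267,.078))
def pj(x,y,z):u,v=proj(c,[x,y,z],W);return round((u-126)*1.5+400),round(v*1.5)
# body silhouettes predicted for neighbours, at z from 0 to .041
for yc in (.1395,.0133):
  for sg in(-1,1): print(yc,[pj(.6645,yc+sg*.023,z) for z in(0,.02,.041)],[pj(.6645,yc+sg*.021,.062)])
E
```

```text
jar [0.6213 0.0754 0.062 ] w [0.001  0.0412 0.    ]
rail [0.6401 0.115  0.078 ] [0.6393 0.0752 0.078 ] [0.6384 0.0349 0.078 ]
0.1395 [(484, 172), (471, 169), (453, 164)] [(420, 159)]
0.1395 [(361, 174), (332, 171), (293, 167)] [(247, 162)]
0.0133 [(817, 165), (846, 162), (885, 156)] [(931, 149)]
0.0133 [(696, 168), (710, 164), (729, 159)] [(762, 153)]
```

send_rows(
  rows=[
    {"tx": 0.2,"ty": 0,"tz": 0.025,"ax": 0,"ay": 0.05,"az": 0},
    {"tx": 0.2,"ty": 0,"tz": 0.025,"ax": 0,"ay": 0.05,"az": 0},
    {"tx": 0.2,"ty": 0,"tz": 0.025,"ax": 0,"ay": 0.05,"az": 0},
    {"tx": 0.2,"ty": 0,"tz": 0.03,"ax": 0,"ay": 0.05,"az": 0},
    {"tx": 0.2,"ty": 0,"tz": 0.03,"ax": 0,"ay": 0.05,"az": 0},
    {"tx": 0.2,"ty": 0,"tz": 0.03,"ax": 0,"ay": 0.05,"az": 0},
    {"tx": 0.2,"ty": 0,"tz": 0.03,"ax": 0,"ay": 0.05,"az": 0},
    {"tx": 0.1,"ty": 0,"tz": 0.015,"ax": 0,"ay": 0,"az": 0},
    {"tx": 0,"ty": 0,"tz": 0,"ax": 0,"ay": 0,"az": 0},
  ],
)

```text
t: 12.45
tcp_pos: [0.6288, 0.0757, 0.0232]
eef_rot: [3.112, -0.026, 0.263]
ft_force: [-1.2, 0.7, -0.7]
gripper_width: 0.2
grip_force: 0.2
```

```bash
python3 st.py
```

```text
12.45 [0.6288 0.0757 0.0232] 0.19973176120303351 [-0.132  0.962 -0.154  1.832  0.767  0.261 -2.533]
[[ 0.986 -0.018  0.168]
 [-0.015 -1.    -0.019]
 [ 0.168  0.017 -0.986]]
```

send_rows(
  rows=[
    {"tx": 0.08,"ty": 0,"tz": 0.01,"ax": 0,"ay": 0,"az": 0},
    {"tx": 0.05,"ty": 0,"tz": 0.01,"ax": 0,"ay": 0,"az": 0},
    {"tx": 0,"ty": 0,"tz": 0,"ax": 0,"ay": 0,"az": 0},
    {"tx": -0.2,"ty": 0,"tz": -0.03,"ax": 0,"ay": 0,"az": 0},
    {"tx": -0.5,"ty": 0,"tz": -0.08,"ax": 0,"ay": -0.1,"az": 0},
    {"tx": -0.5,"ty": 0,"tz": -0.08,"ax": 0,"ay": -0.1,"az": 0},
    {"tx": -0.5,"ty": 0,"tz": -0.08,"ax": 0,"ay": -0.1,"az": 0},
    {"tx": -0.5,"ty": 0,"tz": -0.08,"ax": 0,"ay": -0.1,"az": 0},
    {"tx": 0,"ty": 0,"tz": 0,"ax": 0,"ay": 0,"az": 0},
  ],
)

```text
t: 13.35
tcp_pos: [0.5738, 0.0767, 0.0235]
eef_rot: [3.118, -0.024, 0.184]
ft_force: [0.4, -0.8, -0.1]
gripper_width: 0.196
grip_force: 0.0
```

```bash
python3 st.py; python3 - <<'E'
from bench import arm, viewer
import cv2,numpy as np,pickle
s=arm.state();d={n:viewer.camera(n) for n in('wrist','top','side')};pickle.dump((s,d),open('c5.pkl','wb'))
o=np.zeros((560,790,3),np.uint8)
b=cv2.resize(d['wrist']['frame'][0:256,:,::-1],None,fx=1.54,fy=1.5,interpolation=cv2.INTER_CUBIC)
b=cv2.resize(d['wrist']['frame'][20:180,60:455,::-1],None,fx=2,fy=2,interpolation=cv2.INTER_CUBIC)
o[:320,:]=b
a=cv2.resize(d['side']['frame'][190:270,110:240,::-1],None,fx=3,fy=3,interpolation=cv2.INTER_CUBIC);o[320:,:390]=a
a=cv2.resize(d['top']['frame'][150:230,130:260,::-1],None,fx=3,fy=3,interpolation=cv2.INTER_CUBIC);o[320:,400:]=a
cv2.imwrite('pics/c5.png',o)
E
```

```text
13.35 [0.5738 0.0767 0.0235] 0.19629122367268248 [-0.168  0.935 -0.119  1.949  0.759  0.206 -2.56 ]
[[ 0.993 -0.017  0.117]
 [-0.014 -1.    -0.019]
 [ 0.117  0.017 -0.993]]
```

View pics/c5.png

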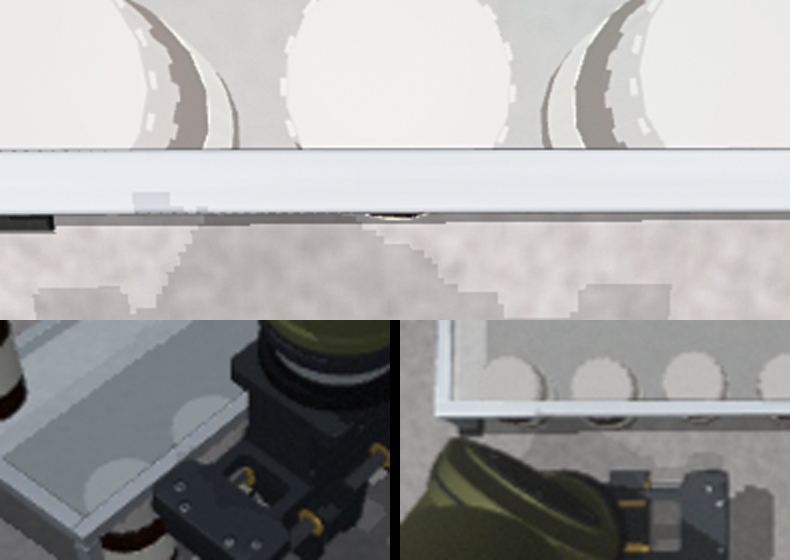

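The jar stands upright in the gap. In the wrist crop its cap spans x 284–512 and its front base rim just shows at (398,219). The neighbours' base edges are at 239 and 543, and the rail front edge is at row 213. In the top crop the four caps sit in an even row.

```bash
python3 - <<'E'
from h import *
from scipy.spatial.transform import Rotation as Ro
s,d=pickle.load(open('c5.pkl','rb'));c=d['wrist']
T=np.eye(4);T[:3,:3]=Ro.from_rotvec(s['eef_rot']).as_matrix();T[:3,3]=s['tcp_pos'];W=T@c['T_tool_cam']
f=lambda x,y,z:np.round(ray(c,60+x/2,20+y/2,z,W),4)
print('capY',f(284,80,.062),f(512,80,.062),'base front',f(398,219,0),'rail top/bot edge',f(398,213,.078),f(398,213,.068),'foot',f(30,231,0))
print('nb base edges',f(239,135,0),f(543,135,0))
t=d['top']
for x,y in((512,388),(604,388),(695,381)):print('top',np.round(ray(t,130+(x-401)/3,150+(y-321)/3,.062),4))
E
```

```text
capY [0.6628 0.095  0.062 ] [0.6622 0.0542 0.062 ] base front [0.6376 0.0735 0.    ] rail top/bot edge [0.6392 0.0754 0.078 ] [0.6392 0.0752 0.068 ] foot [0.6362 0.1784 0.    ]
nb base edges [0.6613 0.1173 0.    ] [0.6599 0.0326 0.    ]
top [0.6622 0.137  0.062 ]
top [0.6612 0.0734 0.062 ]
top [0.6651 0.0105 0.062 ]
```

send_rows(
  rows=[
    {"tx": -0.5,"ty": 0,"tz": -0.5,"ax": 0,"ay": -0.2,"az": 0},
    {"tx": -0.5,"ty": 0,"tz": -0.8,"ax": 0,"ay": -0.2,"az": 0},
    {"tx": -0.5,"ty": 0,"tz": -0.8,"ax": 0,"ay": -0.2,"az": 0},
    {"tx": -0.3,"ty": 0,"tz": -0.8,"ax": 0,"ay": -0.2,"az": 0},
    {"tx": -0.2,"ty": 0,"tz": -0.8,"ax": 0,"ay": 0,"az": 0},
    {"tx": 0,"ty": 0,"tz": -0.8,"ax": 0,"ay": 0,"az": 0},
    {"tx": 0,"ty": 0,"tz": -0.8,"ax": 0,"ay": 0,"az": 0},
    {"tx": 0,"ty": 0,"tz": 0,"ax": 0,"ay": 0,"az": 0},
    {"tx": 0,"ty": 0,"tz": 0,"ax": 0,"ay": 0,"az": 0},
  ],
)

```text
t: 14.4
tcp_pos: [0.5194, 0.0795, 0.1517]
eef_rot: [3.124, -0.028, 0.039]
ft_force: [-0.1, -0.0, 0.1]
gripper_width: 0.205
grip_force: 0.0
```

```bash
python3 - <<'E'
from bench import arm, viewer
import cv2,numpy as np,pickle
s=arm.state();d={n:viewer.camera(n) for n in('wrist','side')};pickle.dump((s,d),open('c6.pkl','wb'))
print(s['tcp_pos'],s['ft_force'])
o=np.zeros((600,800,3),np.uint8)
o[:300]=cv2.resize(d['wrist']['frame'][10:130,96:416,::-1],(800,300),interpolation=cv2.INTER_CUBIC)
o[300:,:400]=cv2.resize(d['side']['frame'][190:290,110:243,::-1],(400,300),interpolation=cv2.INTER_CUBIC)
cv2.imwrite('pics/c6.png',o)
E
```

```text
[0.51940906 0.07950445 0.1516904 ] [-0.11543387 -0.0440639   0.12684207]
```

View pics/c6.png

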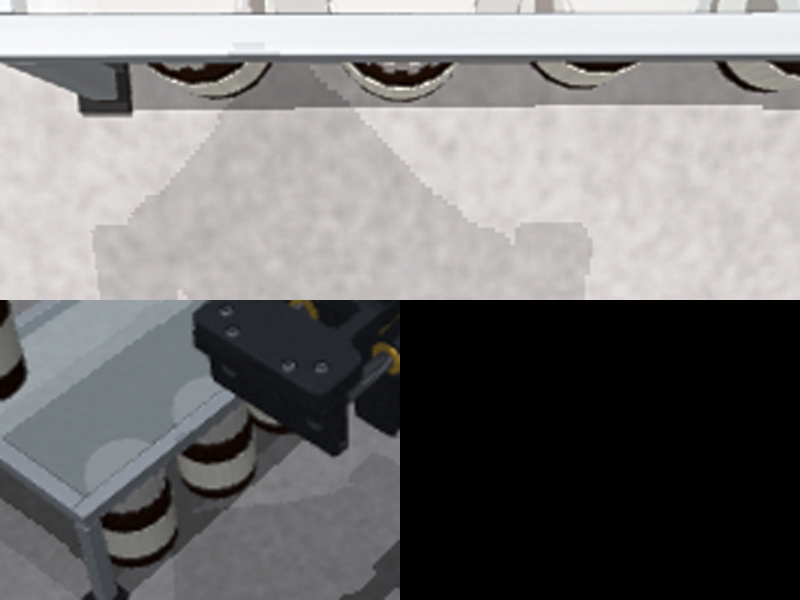

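The jar's base front is at row 101, against 99 for the left neighbour and 89 for the right, so it is flush to about 1 mm. It is centred at x≈401, with the neighbours' midpoint at about 398. It is upright and the gripper is clear.

```bash
python3 -c "
from bench import arm
print(arm.sign_off())"
```

```text
the job is handed in; nothing more can be done
None
```

I pushed the stray jar upright into the empty place and handed the job in at about 14 s; my last images put it within about 1 mm of midway between its neighbours and level with the riser's front face, with the gripper drawn back clear.

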